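# Hold the table scrap bin open by its lever, then ease the lid shut

## Task

The family is clearing its plates into the little steel scrap bin on the table: press the bin's lever all the way down with your fingertips so that the lid stands wide open, and keep it open for at least three seconds. Then ease the lever back up so that the lid comes down slowly and shuts fully without slamming. Work the lid only by the lever, never touch the lid itself, and leave the plate, bowls, scoop, tumbler and tin where they stand.

Things in the scene. Friction and masses are not known exactly. Their poses are not given: they have to be found in the camera images.
- bin: Small round steel pedal bin for table scraps, worked by hand: 150 mm diameter (lid and foot ring 158 mm), 180 mm high, rim at 160 mm. Heavy, rubber-footed: it does not move. Origin: centre of its underside, on the table. Its -x points out over the lever (front), +x to the lid's hinge (back), z up. At yaw 0 the lever faces the robot; yaw varies by 0.55 rad either way.
- lever_pad (a point): Centre of the upper face of the lever's black ribbed pad (70 mm wide along the bin's y, 34 mm deep along its x, 6 mm thick), low at the bin's front. At rest: 129 mm from the bin's axis, 50 mm clear of foot ring and lid edge, 39 mm above the table. Pressed, it goes down an almost vertical path of 26 mm to its firm stop, 13 mm above the table. The point moves with the lever.
- lever (a joint): Angle in rad of the lever about its pivot in the bin's base, 80 mm behind the pad: 0 up at rest (pad tilted 0.16 rad, outer edge higher), 0.325 fully down at the firm stop (tilted the other way). Pressing takes about 4 to 9 N at first, less as the lid rises. The lid's weight and a light spring push the lever back up as it is let go.
- lid (a joint): Angle in rad of the round lid about its hinge at the back of the rim: 0 shut, about 1.25 wide open (lever at its stop). A rod inside the bin links it to the lever: 3.85 rad for each rad of lever, about 0.048 rad per mm of pad travel, both ways. It has no damper: with the lever let go it falls and slams.
- lid_front (a point): Front edge of the lid, above the lever (moves with the lid). Lid: steel dome, 158 mm diameter, 20 mm thick, black edge. Not to be touched.
- plate: Round steel plate, 200 mm diameter, 18 mm high, loose, off to the robot's left. Origin: centre of its underside.
- katori_left: Small steel bowl, 80 mm across, 34 mm high, loose, standing about 150 mm to the side (bin's +y) of the lever. Origin: centre of its underside.
- katori_right: Bowl like the first, about 150 mm to the lever's other side (bin's -y). Origin: centre of its underside.
- katori_far: Bowl like the first, standing on the plate. Origin: centre of its underside.
- scoop: Flat grey plastic rice scoop, about 225 mm long, 56 mm wide, 10 mm thick, lying loose to the robot's right. Origin: near its middle, on its underside; x runs to the blade.
- dabba: Closed round steel tin with a twist cap, 110 mm diameter, 115 mm high, loose, to one side of the bin. Origin: centre of its underside.
- tumbler: Open steel tumbler, 72 mm diameter, 100 mm high, loose, to the other side of the bin. Origin: centre of its underside.
Not all that is in view belongs to the job. Leave any purple look-alike of the bin alone.

How it is judged:
By the outcome, as a careful person would: the job done as asked, in the order asked, and still so for the second after the job is handed in, with the robot touching nothing.
It also fails if it takes over 51 s, if anything falls off the work surface, if the arm or the gripper's body presses on something with over 40 N, if the wrist force passes 120 N, or if a joint passes its speed limit or range.

## Robot

A 6-joint arm with a two-finger parallel gripper is mounted at the origin on the work surface. World frame = base frame: x ahead of the robot, y to its left, z up, the work surface at z = 0. Lengths are in m, angles in rad, forces in N, time in s.
With the tool pointing down it reaches from about 0.375 to 0.9 m from the base axis. Payload 3.1 kg.
Tool frame: the origin (TCP) lies midway between the tips of the shut fingers; the grasp point (between the pads) lies 19 mm behind it (manip.hold_point_z is the distance from the TCP to the grasp point, in m); x points along the fingers, y is the direction in which the jaws open and shut, and the axes are right-handed (so a half turn about x gives the same grasp; the last joint's range is limited). The gripper opens to 85 mm and grips with 20 to 120 N. Pads are 22 mm wide; open, the fingers measure 114 mm over their backs; the gripper's body (76 mm by 85 mm) begins 54 mm behind the grasp point. The pads swing forward as they close: fully open they stand 13 mm farther back than shut.
Start: joints at [-1.49, 0.527, 1.433, -0, 1.181, -0.178], TCP at [0.16, -0.604, 0.231] pointing down, gripper open.
Joint ranges: [-3.08, 3.08], [-0.75, 2.2], [0.22, 2.44], [-1.43, 4.57], [0, 2.65], [-2.85, 2.85]. Speed limits (rad/s): [2.79, 2.79, 3.14, 3.14, 3.14, 3.14].

## Interface

Orientations are given as a unit quaternion [x, y, z, w].
In Python, from station import manip, snapshot gives the robot as it stands.
- The arm moves only by the tool play_rows, never from a script. Its argument "series" is a list of rows, each a list of 4 numbers: the shift along the tool's x, y, z in m, then the turn about the tool's x in degrees. In form: [[tx, ty, tz, spin], ...]. A call has 1 to 20 rows; each row is the pose to reach, as a shift and turn from the pose measured when the call began, along the tool's axes at that moment; what a row does not reach only later rows make up. A row lasts 1/10 s, in which the tool goes at most 50 mm and 8.59 degrees, less where a joint would pass 70% of its speed; a pose out of reach is approached as far as the arm can. A call with a gripper value outside its range is refused whole. "claw" is the opening in per cent of the stroke, from 0 (shut) to 100 (fully open), set as the call begins (left out, the last holds). The fingers move at their own pace and stop on an object; "force" is the grip in N (left out, the last holds). Time passes only in rows, so rows that repeat a pose let the fingers close. It gives the time, the measured TCP pose, the force and the opening at its end, in the units of the state.
- manip.sense(): the state, without advancing time (a new reading comes with each control period).
- snapshot(name): name is "scene" or "top"; returns a dict with "image" (384x512x3 uint8, blue, green, red), "depth" (384x512 float32, m along the optical axis (not along the pixel's ray), 0 where there is no reading), "fov_y" (degrees; the focal length in pixels is half the picture's height over the tangent of half this angle, whatever the lens; pixels are square), "cx", "cy" (the principal point, pixels), "dist" ([k1, k2, p1, p2, k3] as OpenCV has them; the pictures are not rectified), "R" (3x3) and "t" (3): a world point X has camera coordinates R X + t. Camera axes: x right, y down, z forward; pixel columns grow to the right and rows downward; lengths in m; the calibration is good to about 2 mm. A picture is of the moment at which its call begins.
- manip.sign_off(): hands the job in, once; it reports no verdict.
The state is a dict: "t": time; "q": joint angles; "qd": joint speeds; "tau": joint torques, N m; "tcp_pos": TCP position; "tool_rot": TCP orientation; "force": force on the tool from outside, world axes, zero at the start; "ft_torque": the same for the moment, N m; "finger_gap": opening from 0.0 (shut) to 1.0 (fully open).
Only numpy, scipy, OpenCV 4.12 (cv2) and the standard library are available. Lean on these libraries where they do the work, as an engineer would, in place of code of your own. Each camera call takes 0.05 s, during which the arm holds its last target.

## Working session

There is one attempt and no reset: what is moved stays moved. The work goes in short steps, Python scripts to look and compute and a tool call to move; the robot and the scene stay as the last step left them, time stands still between calls to the robot, and variables do not carry over. Pictures are saved under pics/ and viewed, and the job is handed in when it is done.

Besides the shell and the picture viewer there is one more tool, called after ">>>" by a JSON object that holds its "method" and its "body". play_rows: Moves the arm, as the interface text tells. Its arguments: {"type":"object","properties":{"series":{"type":"array","items":{"type":"array","items":{"type":"number"}}},"claw":{"type":"number"},"force":{"type":"number"}},"required":["series"]}

```bash
ls; mkdir -p pics; cat > h.py <<'E'
import numpy as np, cv2, pickle
from station import manip, snapshot
def K(s):
    f=s["image"].shape[0]/2/np.tan(np.radians(s["fov_y"])/2)
    return np.array([[f,0,s["cx"]],[0,f,s["cy"]],[0,0,1.]])
def cloud(s):
    h,w=s["depth"].shape
    uv=np.stack(np.meshgrid(np.arange(w),np.arange(h)),-1).reshape(-1,1,2).astype(np.float64)
    n=cv2.undistortPoints(uv,K(s),np.array(s["dist"],float)).reshape(h,w,2)
    d=s["depth"][...,None]
    P=np.concatenate([n*d,d],-1)
    X=(P-np.array(s["t"]))@np.array(s["R"])
    X[s["depth"]==0]=np.nan
    return X
def ray(s,uv,z):
    n=cv2.undistortPoints(np.array(uv,float).reshape(-1,1,2),K(s),np.array(s["dist"],float)).reshape(-1,2)
    R=np.array(s["R"]);t=np.array(s["t"])
    d=np.c_[n,np.ones(len(n))]@R; c=-R.T@t
    return c+d*((np.array(z)-c[2])/d[:,2])[:,None]
E
python3 - <<'E'
from h import *
print(manip.sense())
for n in ("scene","top"):
    s=snapshot(n); pickle.dump(s,open(n+"0.pkl","wb")); cv2.imwrite(f"pics/{n}0.png",cv2.resize(s["image"],(768,576),interpolation=cv2.INTER_CUBIC))
    R=np.array(s["R"]);print(n,s["fov_y"],s["dist"],-R.T@np.array(s["t"]),(s["depth"]==0).mean())
E
```

```text
pics
{'t': 0.0, 'q': array([-1.49049785e+00,  5.28480982e-01,  1.43389574e+00,  3.44505344e-05,
        1.18138715e+00, -1.78517027e-01]), 'qd': array([-4.47938600e-05,  2.17962982e-03, -1.03260764e-03, -4.09102698e-04,
       -5.86235884e-04, -1.89267873e-04]), 'tau': array([ 6.75812171e-04, -4.42349160e+01, -1.78025472e+01, -1.77616566e-04,
        8.52963596e-03, -8.99162046e-06]), 'tcp_pos': array([ 0.1599296 , -0.60345942,  0.2303266 ]), 'tool_rot': array([ 0.70124342,  0.09201143, -0.70114556,  0.0904791 ]), 'force': array([ 0.73831292, -0.40850201,  0.18492951]), 'ft_torque': array([-0.01006615, -0.01747791, -0.02355805]), 'finger_gap': 0.9987527611594074}
scene 53.13081576162372 [-0.12680565  0.          0.          0.          0.        ] [ 0.80605342 -0.14433342  1.06696182] 0.0038503011067708335
top 44.05597391489496 [0.06556999 0.         0.         0.         0.        ] [ 0.21170826 -0.01073558  1.66365794] 0.0039215087890625
```

View pics/scene0.png

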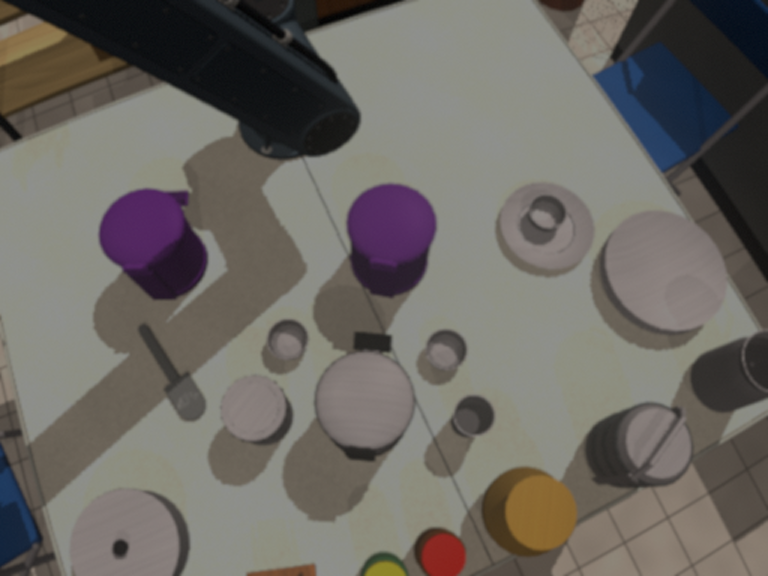

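View pics/top0.png

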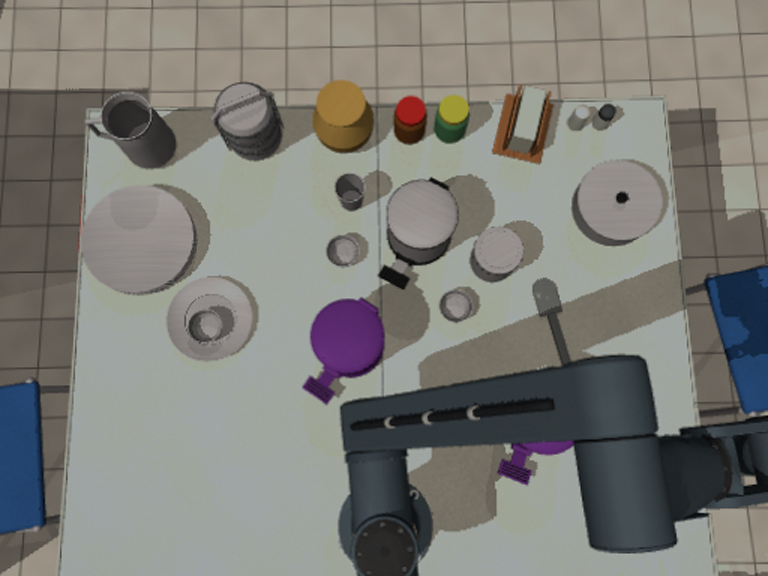

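The steel bin is at about (422,215) in the top view and (365,400) in the scene view, with its black pad at (396,274) and (373,342). The two purple bins, at (348,337) and (545,440) in the top view, are the look-alikes to leave alone. Next I'll measure the positions and crop in to confirm.

```bash
python3 - <<'E'
from h import *
for n,c in (("scene",(373/1.5,342/1.5)),("top",(396/1.5,274/1.5))):
    s=pickle.load(open(n+"0.pkl","rb")); im=s["image"]; X=cloud(s)
    g=im.max(2)
    m=(g<50).astype(np.uint8); 
    x0,y0=int(c[0]),int(c[1]); w=np.zeros_like(m); w[y0-14:y0+14,x0-22:x0+22]=1; m&=w
    k,l,st,ce=cv2.connectedComponentsWithStats(m)
    j=1+np.argmax(st[1:,4]); mm=(l==j)
    print(n,"pad px",ce[j],st[j])
    mo=cv2.moments(mm.astype(np.uint8),True)
    print(" depth med",np.nanmedian(X[mm],0), "z range",np.nanpercentile(X[mm][:,2],[5,95]))
    cn=max(cv2.findContours(mm.astype(np.uint8),0,2)[0],key=cv2.contourArea)
    r=cv2.minAreaRect(cn); b=cv2.boxPoints(r)
    B=ray(s,b,[.039]*4); print(" corners",B.round(4).tolist(), "mean",B.mean(0), "centroid ray", ray(s,[ce[j]],[.039]))
    print(" sides",np.linalg.norm(np.diff(B,axis=0),axis=1))
    # lid: points z .155-.185 near
    P=X.reshape(-1,3); p=np.nanmedian(X[mm],0)
    q=P[(P[:,2]>.16)&(P[:,2]<.186)&(abs(P[:,0]-p[0]-.12)<.12)&(abs(P[:,1]-p[1])<.13)]
    (cx,cy),rr=cv2.minEnclosingCircle(q[:,:2].astype(np.float32)); print(" lid",len(q),cx,cy,rr,q[:,2].max(), "mean",q.mean(0))
    cr=im[y0-70:y0+60,x0-80:x0+80]; cv2.imwrite(f"pics/crop_{n}0.png",cv2.resize(cr,None,fx=4.5,fy=4.5,interpolation=cv2.INTER_CUBIC))
# purple and others
for n in ("scene","top"):
    s=pickle.load(open(n+"0.pkl","rb")); X=cloud(s)
    hsv=cv2.cvtColor(s["image"],cv2.COLOR_BGR2HSV); m=cv2.inRange(hsv,(135,80,30),(165,255,255))
    k,l,st,ce=cv2.connectedComponentsWithStats(m)
    for j in range(1,k):
        if st[j,4]>150:
            p=X[l==j]; t=p[p[:,2]>.165]; lo=p[(p[:,2]<.06)]
            print(n,"purple",ce[j],"top",t.mean(0) if len(t) else None, np.nanmin(p,0),np.nanmax(p,0))
E
```

```text
scene pad px [247.85470085 227.49145299] [237 222  23  12 234]
 depth med [ 0.5543343  -0.03355734  0.03957446] z range [0.03608054 0.04332331]
 corners [[0.553, -0.0676, 0.039], [0.5267, -0.0542, 0.039], [0.5561, 0.0013, 0.039], [0.5821, -0.0126, 0.039]] mean [ 0.55448544 -0.0333015   0.039     ] centroid ray [[ 0.55439689 -0.03358803  0.039     ]]
 sides [0.0294658  0.06280584 0.02943447]
 lid 3428 0.6708643436431885 -0.09738103300333023 0.08365574479103088 0.18562692895965172 mean [ 0.67051363 -0.09615576  0.17572177]
top pad px [262.41358025 184.58641975] [253 177  20  16 162]
 depth med [ 0.55359245 -0.03371271  0.0391262 ] z range [0.03340727 0.04654995]
 corners [[0.557, 0.0017, 0.039], [0.5839, -0.0122, 0.039], [0.5525, -0.0703, 0.039], [0.5257, -0.0563, 0.039]] mean [ 0.55477883 -0.03427578  0.039     ] centroid ray [[ 0.55405527 -0.03469908  0.039     ]]
 sides [0.03032713 0.06605659 0.03021413]
 lid 1688 0.6713948845863342 -0.10023467987775803 0.08311602473258972 0.18590605089964507 mean [ 0.66486556 -0.0955493   0.17569031]
scene purple [260.24741124 152.25443787] top [0.411562   0.06572957 0.17636014] [ 0.33114928 -0.00640779  0.06314392] [0.48518266 0.14410705 0.1844086 ]
scene purple [102.24172185 160.78945916] top [ 0.23982853 -0.3351831   0.17626918] [ 0.09411516 -0.41309293  0.01032052] [ 0.31553588 -0.25521945  0.18630102]
top purple [229.69913793 228.4862069 ] top [0.40293764 0.06754008 0.17581957] [ 0.2696501  -0.00658568 -0.00606309] [0.482443   0.17642726 0.18982066]
top purple [352.5254833  304.73813708] top [ 0.16827276 -0.32921167  0.20797565] [ 0.08617127 -0.38983453  0.01919833] [ 0.1909056  -0.18430414  0.76818714]
```

```bash
cat >> h.py <<'E'
from scipy.spatial.transform import Rotation as Ro
PAD=np.array([.5545,-.0338,.039]); BX=np.array([np.cos(-.49),np.sin(-.49),0]); BY=np.array([-BX[1],BX[0],0])
def rep(tgt=None):
    s=manip.sense(); T=Ro.from_quat(s["tool_rot"]).as_matrix()
    print("t",round(s["t"],2),"tcp",s["tcp_pos"].round(4),"F",s["force"].round(2),"gap",round(s["finger_gap"],3),"q",s["q"].round(3))
    print("tool axes rows x,y,z:\n",T.T.round(4)); 
    # spin so tool y along +-BY
    for sg in (1,-1):
        v=T.T@(sg*BY); print("spin for y=%+dBY"%sg,np.degrees(np.arctan2(v[2],v[1])).round(2))
    if tgt is not None: print("shift to",tgt,(T.T@(np.array(tgt)-s["tcp_pos"])).round(4))
    return s,T
E
python3 - <<'E'
from h import *
p=PAD-BX*.007; print(p)
rep([p[0],p[1],.28])
s=pickle.load(open("top0.pkl","rb"));X=cloud(s).reshape(-1,3)
E
```

```text
[ 0.54832367 -0.03050562  0.039     ]
t 0.1 tcp [ 0.1599 -0.6035  0.2304] F [ 0.53  0.11 -0.63] gap 1.0 q [-1.49   0.528  1.434  0.     1.181 -0.179]
tool axes rows x,y,z:
 [[-2.000e-04  2.000e-03 -1.000e+00]
 [ 2.559e-01 -9.667e-01 -2.000e-03]
 [-9.667e-01 -2.559e-01 -4.000e-04]]
spin for y=+1BY -137.1
spin for y=-1BY 42.9
shift to [np.float64(0.5483236699897291), np.float64(-0.03050561878280189), 0.28] [-0.0485 -0.4546 -0.5221]
```

View pics/crop_scene0.png

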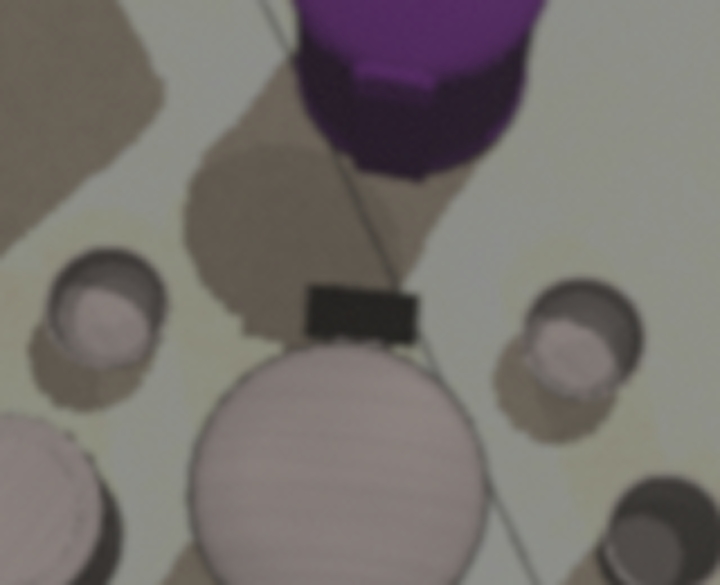

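View pics/crop_top0.png

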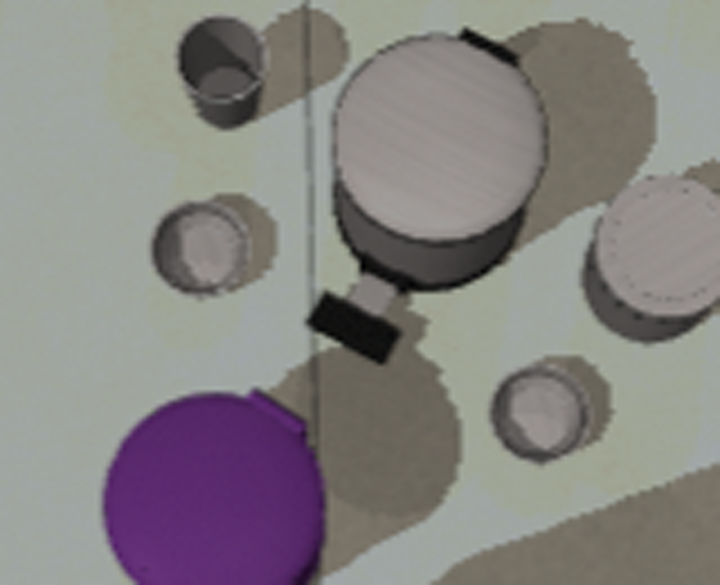

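Both crops confirm it: the steel bin with the black ribbed pad, facing the purple bin. The pad is at (0.5545, -0.034, 0.039), and its height, its distance from the bin axis (about 130 mm) and its yaw (-0.49) all match the description. I'll lift, shut the fingers and go above the pad.

>>> {"method": "play_rows", "body": {"series": [[-0.03,0,0,0],[-0.06,0,0,0],[-0.06,-0.02,-0.025,-6],[-0.06,-0.05,-0.055,-14],[-0.06,-0.08,-0.09,-22],[-0.06,-0.11,-0.125,-30],[-0.06,-0.14,-0.16,-38],[-0.06,-0.17,-0.195,-46],[-0.06,-0.2,-0.23,-54],[-0.06,-0.23,-0.265,-62],[-0.06,-0.26,-0.3,-70],[-0.06,-0.29,-0.335,-78],[-0.06,-0.32,-0.37,-86],[-0.06,-0.35,-0.405,-94],[-0.06,-0.38,-0.44,-102],[-0.06,-0.41,-0.47,-110],[-0.06,-0.435,-0.5,-118],[-0.06,-0.45,-0.515,-126],[-0.06,-0.455,-0.522,-133],[-0.06,-0.455,-0.522,-137]], "claw": 0, "force": 40}}

```text
t: 2.1
tcp_pos: [0.5485, -0.0286, 0.2909]
tool_rot: [0.171, 0.687, -0.169, 0.686]
force: [-0.8, 0.4, -0.9]
finger_gap: 0.005
```

```bash
python3 - <<'E'
from h import *
s,T=rep(); p=PAD-BX*.007
for z in (.28,.06): rep([p[0],p[1],z])
for n in ("scene","top"):
    s=snapshot(n); pickle.dump(s,open(n+"1.pkl","wb")); cv2.imwrite(f"pics/{n}1.png",cv2.resize(s["image"],(768,576)))
E
```

```text
t 2.1 tcp [ 0.5485 -0.0286  0.2909] F [-0.78  0.4  -0.85] gap 0.005 q [-0.257  0.358  1.549  0.002  1.235 -1.343]
tool axes rows x,y,z:
 [[-8.000e-04  2.500e-03 -1.000e+00]
 [ 4.666e-01  8.845e-01  1.800e-03]
 [ 8.845e-01 -4.666e-01 -1.900e-03]]
spin for y=+1BY 0.26
spin for y=-1BY -179.74
t 2.1 tcp [ 0.5485 -0.0286  0.2909] F [-0.78  0.4  -0.85] gap 0.005 q [-0.257  0.358  1.549  0.002  1.235 -1.343]
tool axes rows x,y,z:
 [[-8.000e-04  2.500e-03 -1.000e+00]
 [ 4.666e-01  8.845e-01  1.800e-03]
 [ 8.845e-01 -4.666e-01 -1.900e-03]]
spin for y=+1BY 0.26
spin for y=-1BY -179.74
shift to [np.float64(0.5483236699897291), np.float64(-0.03050561878280189), 0.28] [ 0.0109 -0.0018  0.0007]
t 2.1 tcp [ 0.5485 -0.0286  0.2909] F [-0.78  0.4  -0.85] gap 0.005 q [-0.257  0.358  1.549  0.002  1.235 -1.343]
tool axes rows x,y,z:
 [[-8.000e-04  2.500e-03 -1.000e+00]
 [ 4.666e-01  8.845e-01  1.800e-03]
 [ 8.845e-01 -4.666e-01 -1.900e-03]]
spin for y=+1BY 0.26
spin for y=-1BY -179.74
shift to [np.float64(0.5483236699897291), np.float64(-0.03050561878280189), 0.06] [ 0.2309 -0.0022  0.0011]
```

View pics/scene1.png

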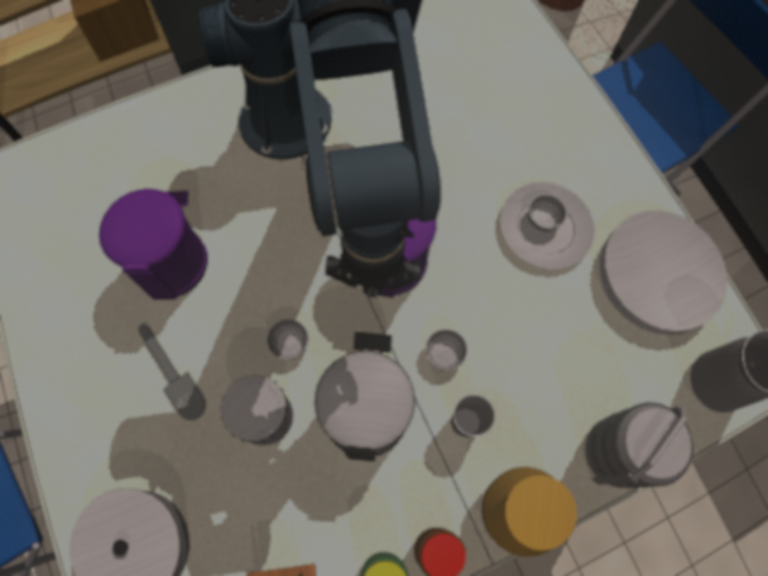

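```bash
python3 - <<'E'
from h import *
# robot cloud near tool: clearance profile along tool axis from both views
tcp=np.array([.5485,-.0286,.2908])
A=np.r_[cloud(pickle.load(open("scene1.pkl","rb"))).reshape(-1,3),cloud(pickle.load(open("top1.pkl","rb"))).reshape(-1,3)]
A=A[~np.isnan(A).any(1)]
r=A-tcp; h=r[:,2]; u=r@(-BX); v=r@BY
for a in np.arange(0,.5,.03):
    m=(h>a)&(h<a+.03)&(abs(u)<.35)&(abs(v)<.15)
    if m.sum(): print(round(a,2),m.sum(),"outward",u[m].min().round(3),u[m].max().round(3),"side",v[m].min().round(3),v[m].max().round(3))
E
```

```text
0.0 52 outward -0.012 0.009 side -0.015 0.013
0.03 145 outward -0.014 0.012 side -0.039 0.037
0.06 261 outward -0.018 0.012 side -0.063 0.061
0.09 308 outward -0.019 0.012 side -0.064 0.061
0.12 194 outward -0.038 0.036 side -0.04 0.037
0.15 490 outward -0.038 0.036 side -0.04 0.037
0.18 341 outward -0.037 0.034 side -0.038 0.034
0.21 408 outward -0.035 0.035 side -0.036 0.042
0.24 402 outward -0.037 0.039 side -0.045 0.035
0.27 461 outward -0.053 0.117 side -0.075 0.062
0.3 3581 outward -0.053 0.133 side -0.081 0.063
0.33 4541 outward -0.037 0.166 side -0.093 0.057
0.36 3930 outward 0.044 0.164 side -0.091 0.037
0.39 811 outward 0.119 0.208 side -0.105 0.0
0.42 571 outward 0.154 0.256 side -0.116 -0.001
0.45 803 outward 0.179 0.267 side -0.116 0.001
0.48 720 outward 0.216 0.272 side -0.116 -0.014
```

The scene view shows the gripper above the pad at (372,342), clear of the purple bin. The body profile gives about 20 mm between gripper and lid. Descending to about 10 mm above the pad.

>>> {"method": "play_rows", "body": {"series": [[0.025,-0.002,0.001,0],[0.055,-0.002,0.001,0],[0.085,-0.002,0.001,0],[0.115,-0.002,0.001,0],[0.145,-0.002,0.001,0],[0.17,-0.002,0.001,0],[0.19,-0.002,0.001,0],[0.21,-0.002,0.001,0],[0.225,-0.002,0.001,0],[0.235,-0.002,0.001,0],[0.24,-0.002,0.001,0],[0.24,-0.002,0.001,0]]}}

```text
t: 3.4
tcp_pos: [0.5473, -0.0314, 0.0505]
tool_rot: [0.173, 0.687, -0.171, 0.685]
force: [1.0, 0.6, 0.6]
finger_gap: 0.001
```

```bash
python3 - <<'E'
from h import *
p=PAD-BX*.007
rep([p[0],p[1],.04])
for n in ("scene","top"):
    s=snapshot(n); pickle.dump(s,open(n+"2.pkl","wb")); cv2.imwrite(f"pics/{n}2.png",cv2.resize(s["image"][120:330,120:400],None,fx=2.8,fy=2.8,interpolation=2))
E
```

```text
t 3.4 tcp [ 0.5473 -0.0314  0.0505] F [1.04 0.64 0.57] gap 0.001 q [-0.262  0.701  1.759  0.003  0.684 -1.344]
tool axes rows x,y,z:
 [[-0.0022  0.0024 -1.    ]
 [ 0.4721  0.8816  0.0011]
 [ 0.8816 -0.472  -0.0031]]
spin for y=+1BY -0.09
spin for y=-1BY 179.91
shift to [np.float64(0.5483236699897291), np.float64(-0.03050561878280189), 0.04] [0.0105 0.0013 0.0005]
```

View pics/scene2.png

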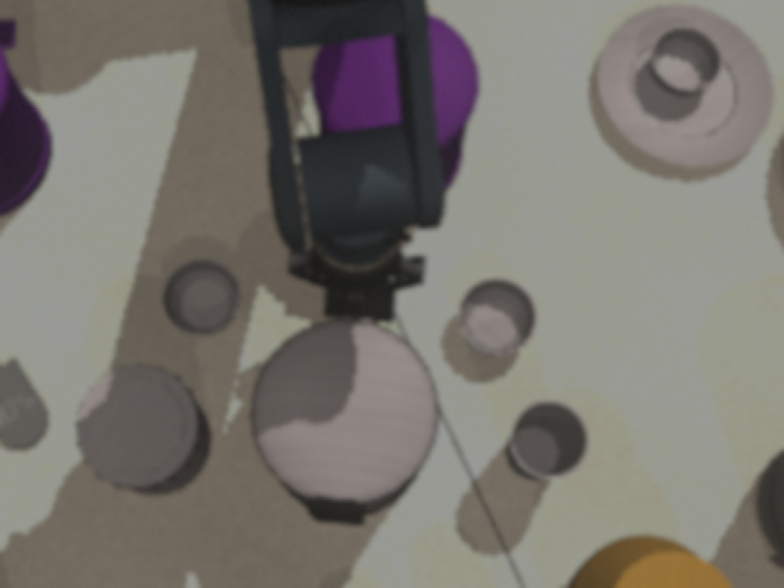

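The fingertips are over the pad at (360,310), with the lid untouched. Pressing halfway first to read the force.

>>> {"method": "play_rows", "body": {"series": [[0.003,0.001,0,0],[0.006,0.001,0,0],[0.008,0.001,0,0],[0.01,0.001,0,0],[0.012,0.001,0,0],[0.014,0.001,0,0],[0.016,0.001,0,0],[0.018,0.001,0,0],[0.02,0.001,0,0],[0.02,0.001,0,0]]}}

```text
t: 4.5
tcp_pos: [0.5478, -0.0303, 0.031]
tool_rot: [0.173, 0.687, -0.171, 0.685]
force: [-2.1, 1.1, 3.9]
finger_gap: 0.003
```

```bash
cat > look.py <<'E'
import sys
from h import *
tag=sys.argv[1]
rep()
s=snapshot("scene"); cv2.imwrite(f"pics/scene{tag}.png",cv2.resize(s["image"][120:330,120:400],None,fx=2.8,fy=2.8,interpolation=2))
X=cloud(s); 
C=PAD[:2]+.129*BX[:2]
P=X.reshape(-1,3); col=s["image"].reshape(-1,3).astype(int)
d=P[:,:2]-C; u=d@BX[:2]; v=d@BY[:2]
# lid: bright points, fit plane in (u,z), below rim excluded
m=(abs(v)<.05)&(u>-.06)&(u<.11)&(P[:,2]>.165)&(P[:,2]<.36)&(col.max(1)>60)
if m.sum()>50:
    a=np.polyfit(u[m],P[m,2],1); print("lid pts",m.sum(),"slope angle deg",np.degrees(np.arctan(-a[0])).round(1),"umin,zmax",u[m].min().round(3),P[m,2].max().round(3))
E
python3 look.py 3
```

```text
t 4.5 tcp [ 0.5478 -0.0303  0.031 ] F [-2.08  1.11  3.86] gap 0.003 q [-0.26   0.736  1.764  0.003  0.644 -1.342]
tool axes rows x,y,z:
 [[-0.0017  0.0023 -1.    ]
 [ 0.4716  0.8818  0.0012]
 [ 0.8818 -0.4716 -0.0026]]
spin for y=+1BY -0.06
spin for y=-1BY 179.94
lid pts 2738 slope angle deg 23.3 umin,zmax -0.06 0.234
```

View pics/scene3.png

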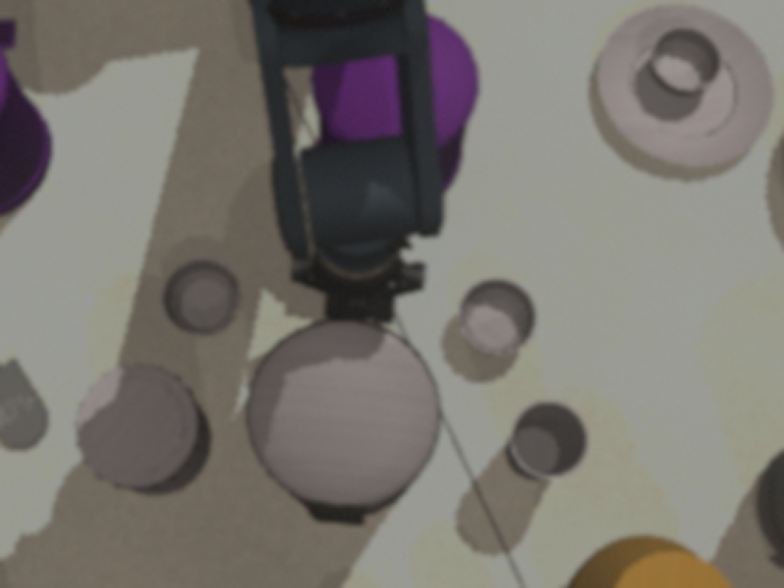

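The lid is rising, with a slope of about 23° and a force of about 4 N. Pressing on to the stop.

>>> {"method": "play_rows", "body": {"series": [[0.002,0,0,0],[0.004,0,0,0],[0.006,0,0,0],[0.008,0,0,0],[0.01,0,0,0],[0.0115,0,0,0],[0.013,0,0,0],[0.0145,0,0,0],[0.016,0,0,0],[0.0175,0,0,0],[0.0175,0,0,0],[0.0175,0,0,0]]}}

```text
t: 5.75
tcp_pos: [0.5484, -0.0306, 0.0136]
tool_rot: [0.172, 0.686, -0.171, 0.686]
force: [-1.1, 0.1, 1.2]
finger_gap: -0.001
```

```bash
python3 look.py 4
```

```text
t 5.75 tcp [ 0.5484 -0.0306  0.0136] F [-1.1   0.06  1.24] gap -0.001 q [-0.26   0.768  1.767  0.003  0.608 -1.342]
tool axes rows x,y,z:
 [[-6.000e-04  1.900e-03 -1.000e+00]
 [ 4.716e-01  8.818e-01  1.400e-03]
 [ 8.818e-01 -4.716e-01 -1.400e-03]]
spin for y=+1BY -0.06
spin for y=-1BY 179.94
lid pts 1491 slope angle deg 66.0 umin,zmax 0.028 0.308
```

View pics/scene4.png

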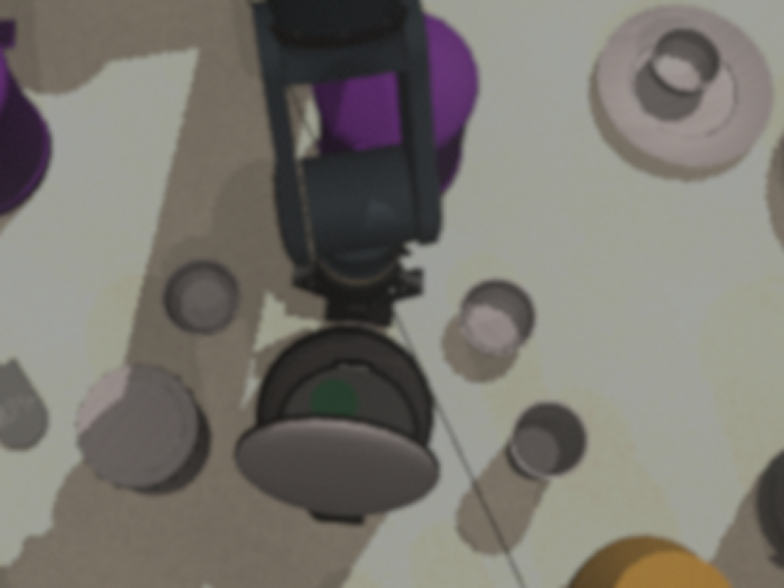

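The lid is near 66° (1.15 rad), but the force is only 1.2 N, so the lever isn't at its stop yet. Pressing a few mm further until the force rises.

>>> {"method": "play_rows", "body": {"series": [[0.001,0,0,0],[0.002,0,0,0],[0.003,0,0,0],[0.003,0,0,0]]}}

```text
t: 6.2
tcp_pos: [0.5486, -0.0307, 0.012]
tool_rot: [0.172, 0.686, -0.171, 0.686]
force: [-3.7, 1.0, 11.3]
finger_gap: -0.003
```

```bash
python3 look.py 5
```

```text
t 6.2 tcp [ 0.5486 -0.0307  0.012 ] F [-3.75  1.04 11.3 ] gap -0.003 q [-0.26   0.771  1.767  0.003  0.604 -1.342]
tool axes rows x,y,z:
 [[ 3.000e-04  1.500e-03 -1.000e+00]
 [ 4.715e-01  8.819e-01  1.500e-03]
 [ 8.819e-01 -4.715e-01 -5.000e-04]]
spin for y=+1BY -0.05
spin for y=-1BY 179.95
lid pts 1313 slope angle deg 68.6 umin,zmax 0.035 0.311
```

The force rose to 11 N, so the lever is at the firm stop, and the lid slope is about 69–71°. Holding for 4 s with a slight extra push.

>>> {"method": "play_rows", "body": {"series": [[0.0025,0,0,0],[0.0025,0,0,0],[0.0025,0,0,0],[0.0025,0,0,0],[0.0025,0,0,0],[0.0025,0,0,0],[0.0025,0,0,0],[0.0025,0,0,0],[0.0025,0,0,0],[0.0025,0,0,0],[0.0025,0,0,0],[0.0025,0,0,0],[0.0025,0,0,0],[0.0025,0,0,0],[0.0025,0,0,0],[0.0025,0,0,0],[0.0025,0,0,0],[0.0025,0,0,0],[0.0025,0,0,0],[0.0025,0,0,0]]}}

```text
t: 8.25
tcp_pos: [0.5486, -0.0307, 0.0118]
tool_rot: [0.172, 0.686, -0.171, 0.686]
force: [-4.4, 1.2, 19.0]
finger_gap: 0.001
```

```bash
python3 look.py 6
```

```text
t 8.25 tcp [ 0.5486 -0.0307  0.0118] F [-4.45  1.24 19.02] gap 0.001 q [-0.26   0.771  1.768  0.002  0.601 -1.342]
tool axes rows x,y,z:
 [[ 1.400e-03  1.000e-03 -1.000e+00]
 [ 4.712e-01  8.820e-01  1.600e-03]
 [ 8.820e-01 -4.712e-01  7.000e-04]]
spin for y=+1BY -0.04
spin for y=-1BY 179.96
lid pts 1311 slope angle deg 68.7 umin,zmax 0.035 0.31
```

View pics/scene6.png

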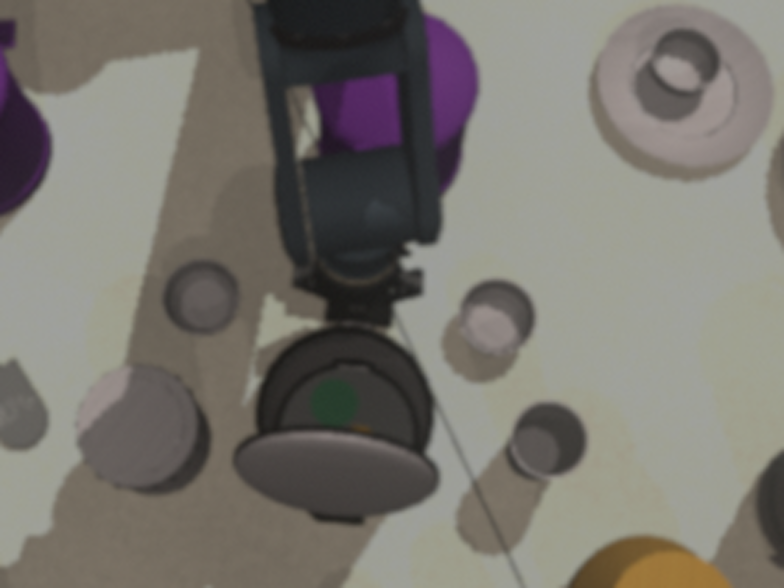

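The picture shows the lid wide open, at about (335,470). Pressing harder (19 N) gained almost no depth, which confirms the stop. Holding another 2 s.

>>> {"method": "play_rows", "body": {"series": [[0.002,0,0,0],[0.002,0,0,0],[0.002,0,0,0],[0.002,0,0,0],[0.002,0,0,0],[0.002,0,0,0],[0.002,0,0,0],[0.002,0,0,0],[0.002,0,0,0],[0.002,0,0,0],[0.002,0,0,0],[0.002,0,0,0],[0.002,0,0,0],[0.002,0,0,0],[0.002,0,0,0],[0.002,0,0,0],[0.002,0,0,0],[0.002,0,0,0],[0.002,0,0,0],[0.002,0,0,0]]}}

```text
t: 10.3
tcp_pos: [0.5486, -0.0307, 0.0118]
tool_rot: [0.172, 0.685, -0.171, 0.687]
force: [-4.0, 1.2, 17.1]
finger_gap: -0.005
```

Easing up slowly, about 6 mm/s.

>>> {"method": "play_rows", "body": {"series": [[0.001,0,0,0],[0,0,0,0],[-0.0005,0,0,0],[-0.001,0,0,0],[-0.0015,0,0,0],[-0.002,0,0,0],[-0.0026,0,0,0],[-0.0032,0,0,0],[-0.0038,0,0,0],[-0.0044,0,0,0],[-0.005,0,0,0],[-0.0056,0,0,0],[-0.0062,0,0,0],[-0.0068,0,0,0],[-0.0074,0,0,0],[-0.008,0,0,0],[-0.0086,0,0,0],[-0.0092,0,0,0],[-0.0098,0,0,0],[-0.0104,0,0,0]]}}

```text
t: 12.3
tcp_pos: [0.5485, -0.0307, 0.0223]
tool_rot: [0.172, 0.685, -0.171, 0.687]
force: [-1.8, 1.4, 2.0]
finger_gap: 0.0
```

>>> {"method": "play_rows", "body": {"series": [[-0.0006,0,0,0],[-0.0012,0,0,0],[-0.0018,0,0,0],[-0.0024,0,0,0],[-0.003,0,0,0],[-0.0036,0,0,0],[-0.0042,0,0,0],[-0.0048,0,0,0],[-0.0054,0,0,0],[-0.006,0,0,0],[-0.0066,0,0,0],[-0.0072,0,0,0],[-0.0077,0,0,0],[-0.0082,0,0,0],[-0.0087,0,0,0],[-0.0092,0,0,0],[-0.0097,0,0,0],[-0.0102,0,0,0],[-0.0106,0,0,0],[-0.011,0,0,0]]}}

```text
t: 14.3
tcp_pos: [0.549, -0.0309, 0.0335]
tool_rot: [0.172, 0.685, -0.171, 0.687]
force: [0.1, -0.5, 3.6]
finger_gap: -0.0
```

```bash
python3 look.py 7
```

```text
t 14.3 tcp [ 0.549  -0.0309  0.0335] F [ 0.1  -0.53  3.62] gap -0.0 q [-0.26   0.732  1.764  0.002  0.643 -1.342]
tool axes rows x,y,z:
 [[ 3.000e-03  4.000e-04 -1.000e+00]
 [ 4.710e-01  8.821e-01  1.800e-03]
 [ 8.821e-01 -4.710e-01  2.500e-03]]
spin for y=+1BY -0.02
spin for y=-1BY 179.98
lid pts 2659 slope angle deg 18.1 umin,zmax -0.06 0.22
```

The lid is at about 18° and still carried by the fingers at 3.6 N. Finishing slower.

>>> {"method": "play_rows", "body": {"series": [[-0.0004,0,0,0],[-0.0008,0,0,0],[-0.0012,0,0,0],[-0.0016,0,0,0],[-0.002,0,0,0],[-0.0024,0,0,0],[-0.0028,0,0,0],[-0.0032,0,0,0],[-0.0036,0,0,0],[-0.0039,0,0,0],[-0.0042,0,0,0],[-0.0045,0,0,0],[-0.0048,0,0,0],[-0.0051,0,0,0],[-0.0054,0,0,0],[-0.0057,0,0,0],[-0.006,0,0,0],[-0.0063,0,0,0],[-0.0066,0,0,0],[-0.0069,0,0,0]]}}

```text
t: 16.35
tcp_pos: [0.5494, -0.031, 0.0405]
tool_rot: [0.172, 0.685, -0.171, 0.687]
force: [3.4, -0.9, 3.0]
finger_gap: 0.0
```

```bash
python3 look.py 8
```

```text
t 16.35 tcp [ 0.5494 -0.031   0.0405] F [ 3.42 -0.85  3.05] gap 0.0 q [-0.26   0.719  1.761  0.002  0.657 -1.342]
tool axes rows x,y,z:
 [[ 3.900e-03  3.000e-04 -1.000e+00]
 [ 4.711e-01  8.821e-01  2.100e-03]
 [ 8.821e-01 -4.711e-01  3.300e-03]]
spin for y=+1BY -0.03
spin for y=-1BY 179.97
lid pts 2439 slope angle deg 2.9 umin,zmax -0.06 0.186
```

>>> {"method": "play_rows", "body": {"series": [[-0.0002,0,0,0],[-0.0004,0,0,0],[-0.0006,0,0,0],[-0.0008,0,0,0],[-0.001,0,0,0],[-0.0012,0,0,0],[-0.0014,0,0,0],[-0.0016,0,0,0],[-0.0018,0,0,0],[-0.002,0,0,0],[-0.0022,0,0,0],[-0.0024,0,0,0],[-0.0026,0,0,0],[-0.0028,0,0,0],[-0.003,0,0,0],[-0.0033,0,0,0],[-0.0036,0,0,0],[-0.004,0,0,0],[-0.0045,0,0,0],[-0.005,0,0,0]]}}

```text
t: 18.4
tcp_pos: [0.5494, -0.031, 0.0456]
tool_rot: [0.172, 0.685, -0.171, 0.687]
force: [0.0, 0.5, -0.1]
finger_gap: -0.001
```

```bash
python3 look.py 9
```

```text
t 18.4 tcp [ 0.5494 -0.031   0.0456] F [ 0.01  0.51 -0.13] gap -0.001 q [-0.26   0.71   1.76   0.002  0.668 -1.342]
tool axes rows x,y,z:
 [[ 3.900e-03  2.000e-04 -1.000e+00]
 [ 4.710e-01  8.821e-01  2.100e-03]
 [ 8.821e-01 -4.710e-01  3.300e-03]]
spin for y=+1BY -0.02
spin for y=-1BY 179.98
lid pts 2401 slope angle deg 1.6 umin,zmax -0.06 0.184
```

View pics/scene9.png

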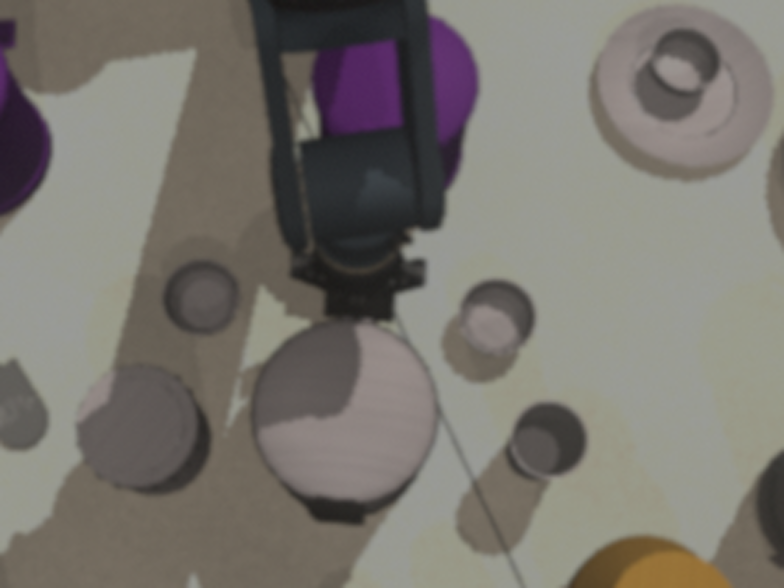

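The lid looks shut at (345,412) and the contact force is zero. Retreating straight up.

>>> {"method": "play_rows", "body": {"series": [[-0.005,0,-0.001,0],[-0.015,0,-0.002,0],[-0.03,0,-0.003,0],[-0.05,0,-0.003,0],[-0.075,0,-0.003,0],[-0.1,0,-0.003,0],[-0.13,0,-0.003,0],[-0.16,0,-0.003,0],[-0.19,0,-0.003,0],[-0.215,0,-0.003,0],[-0.23,0,-0.003,0],[-0.235,0,-0.003,0],[-0.235,0,-0.003,0]]}}

```text
t: 19.75
tcp_pos: [0.5458, -0.0295, 0.2817]
tool_rot: [0.172, 0.684, -0.171, 0.688]
force: [0.1, -0.7, -0.0]
finger_gap: 0.005
```

```bash
python3 look.py 10; python3 - <<'E'
from h import *
C=PAD[:2]+.129*BX[:2]
s1=snapshot("scene")
for n,s in (("before",pickle.load(open("scene1.pkl","rb"))),("now",s1)):
    X=cloud(s); P=X.reshape(-1,3); col=s["image"].reshape(-1,3).astype(int)
    d=P[:,:2]-C;u=d@BX[:2];v=d@BY[:2]
    m=(abs(v)<.05)&(u>-.06)&(u<.11)&(P[:,2]>.165)&(P[:,2]<.2)&(col.max(1)>60)
    print(n,"slope",np.degrees(np.arctan(-np.polyfit(u[m],P[m,2],1)[0])),"front z",np.nanmedian(P[(abs(v)<.02)&(u<-.06)&(u>-.075)&(P[:,2]>.14),2]))
    m=(abs(u+.129)<.012)&(abs(v)<.025)&(P[:,2]<.06); print("  pad z",np.median(P[m,2]))
a=pickle.load(open("scene1.pkl","rb"))
df=cv2.absdiff(a["image"],s1["image"]).max(2); ys,xs=np.where(df>40); print("changed px",len(ys),(xs.min(),xs.max(),ys.min(),ys.max()) if len(ys) else "")
cv2.imwrite("pics/end.png",cv2.resize(s1["image"],(768,576)))
E
```

```text
t 19.75 tcp [ 0.5458 -0.0295  0.2817] F [ 0.1  -0.74 -0.03] gap 0.005 q [-2.590e-01  3.610e-01  1.573e+00  1.000e-03  1.202e+00 -1.340e+00]
tool axes rows x,y,z:
 [[ 5.900e-03 -3.000e-04 -1.000e+00]
 [ 4.709e-01  8.822e-01  2.500e-03]
 [ 8.822e-01 -4.709e-01  5.400e-03]]
spin for y=+1BY -0.02
spin for y=-1BY 179.98
lid pts 2405 slope angle deg 1.6 umin,zmax -0.06 0.185
before slope 1.4638412269467913 front z 0.17337821625812538
  pad z 0.03888569006852236
now slope 1.554600131656776 front z 0.17395443421975665
  pad z 0.03914239942165955
changed px 681 (np.int64(113), np.int64(293), np.int64(16), np.int64(383))
```

View pics/end.png

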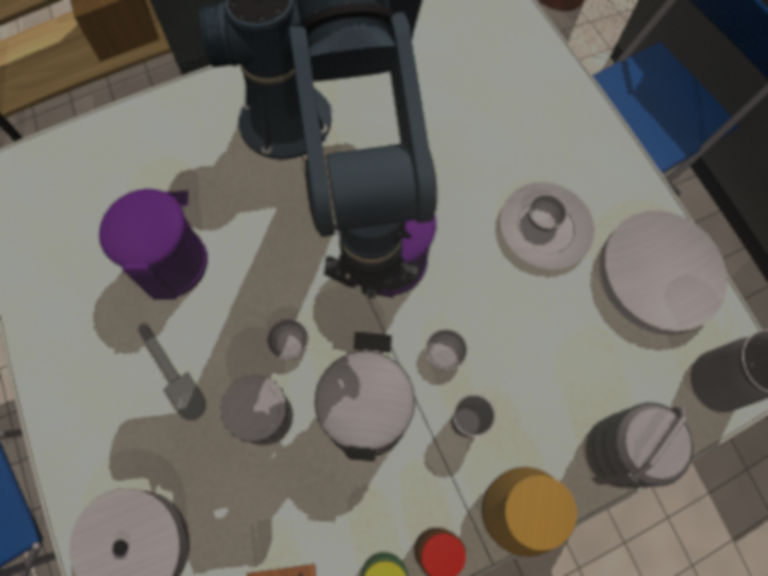

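The final picture shows the lid shut at (365,400) and the pad back up at (373,342). The bowls, tin, tumbler, scoop and plate are where they were. Handing in.

```bash
python3 -c "
from station import manip
print(manip.sign_off())"
```

```text
the job is handed in; nothing more can be done
None
```

I opened the bin by its lever, held it open for about 4 s, then eased the lid shut, and handed the job in at about 20 s of the 51 s allowed.

- **Opening:** I pressed the steel bin's lever with shut fingertips to its firm stop. The force rose from about 1 N to 11–19 N with almost no further travel. The fitted lid slope was about 69°, slightly under the stated 1.25 rad (72°). I put the difference down to fitting a plane to a domed lid.
- **Closing:** I let the lever up over about 6 s. The fingers still carried about 3 N when the lid was nearly shut, and the last stretch ran at 2–5 mm/s. Contact force then read zero, and I backed the arm straight up.
- **Last checks:** The lid slope is 1.55° against 1.46° before, and the pad is 39.1 mm above the table against 38.9 mm. Both are within measurement noise of the resting state.
- **Other objects:** By eye in the last scene picture, the plate, bowls, scoop, tumbler and tin are unmoved, and both purple bins too. A picture comparison found 681 changed pixels. I took these to be the arm and its shadow, but did not check them one by one.

No check failed.

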